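# Unpack a block plane onto the plane till

## Task

A block plane has come back in the small cardboard carton. Swing the carton's two flaps right back, well past upright, so that they stay leaning outward and the plane is exposed; then lift the plane out and lay it in the empty bay of the sloping plane till, like the plane already there: sole flat on the board, toe up the slope, heel down against the ledge, pointing straight up its bay. Let go of it, and leave the other plane and the tape measure where they are.

Things in the scene. Friction and masses are not known exactly. Their poses are not given: they have to be found in the camera images.
- carton: Small brown shipping carton, fixed to the bench. Outside 220 (x) x 150 (y) x 72 (z) mm; floor and long walls 4 mm, ends 8 mm (end flaps tucked inside). Origin: centre of the underside; z up, x along the long side. The plane lies loose on its floor within 10 mm of the middle, toe towards +x, lengthwise within 0.1 rad.
- flap_left (a joint): Angle (rad) of the +y long flap. Hinge line: carton y = +73, z = 72 mm. 0 = flat shut, 1.57 = upright, more = leaning outward, stop at 2.5. Stiff panel 212 mm long, 60 mm from hinge to free edge, 4 mm thick; starts part raised (0.55 to 1.05), stays where left (0.5 N at the edge turns it). While low, lift its edge round on an arc: a level push binds.
- flap_right (a joint): The same for the -y flap (hinge line at carton y = -73, z = 72 mm); same values, it opens outward to -y. At the start a gap of 42 mm or more lies between the two free edges.
- plane_center (a point): Middle (half-way up) of the steel block plane in the carton, 0.7 kg, 46 (x) x 160 (y) x 43 (z) mm. Axes: z up from the sole, y along it, toe (end with the round brass knob) at -y, heel at +y. Sole 21.5 mm below this point; it ends 80 mm away at the toe, 70 mm at the heel. Grasp across x by the upright cheeks, 46 mm apart, 29 mm high.
- plane_toe (a point): Point on that plane at the front end of the toe, 80 mm from plane_center along -y and 3 mm above the sole.
- till_bed: Sloping board of the wooden plane till, fixed to the bench: 190 (x) x 232 (y) mm, tilted 32 degrees, low edge towards the robot. Origin: centre of its upper face; x up the slope, y to the left, z square out of the board. Ledge at x = -95 mm, 9 mm proud. Dividers 8 mm wide, 10 mm proud, at y = -112, 0 and +112 mm make two bays.
- bay (a point): Centre of the empty right-hand (-y) bay, on the board's upper face, axes as till_bed; bay 104 mm wide between dividers. With heel on the ledge and straight, plane_center lies 25 mm down the slope from here (x = -25 mm) and 21.5 mm out from the board.
- old_plane_center (a point): Middle of the other block plane, same make, size and axes, lying loose in the left-hand bay with heel on the ledge and toe up. Not to be moved.
- tape: Yellow tape measure, 32 x 76 x 58 mm, standing loose on the bench between carton and till; origin at the centre of its underside. Not to be moved.
Not all that is in view belongs to the job. Leave any orange look-alike of the part that bears plane_center alone.

How it is judged:
By the outcome, as a careful person would: the job done as asked, in the order asked, and still so for the second after the job is handed in, with the robot touching nothing.
It also fails if it takes over 53 s, if anything falls off the work surface, if the arm or the gripper's body presses on something with over 40 N, if the wrist force passes 120 N, or if a joint passes its speed limit or range.

## Robot

A 6-joint arm with a two-finger parallel gripper is mounted at the origin on a cart in front of the work surface, level with it; the furniture and walls round the work are solid. World frame = base frame: x ahead of the robot, y to its left, z up, the work surface at z = 0. Lengths are in m, angles in rad, forces in N, time in s.
With the tool pointing down it reaches from about 0.3 to 0.875 m from the base axis. Payload 6.4 kg.
Tool frame: the origin (TCP) lies at the very end of the fingers, on their centre line; the grasp point (between the pads) lies 19 mm behind it; z points along the fingers, y is the line along which they close (so a half turn about z gives the same grasp; the last joint's range is limited). The gripper opens to 85 mm and grips with 20 to 120 N. Pads are 22 mm wide; open, the fingers measure 114 mm over their backs; the gripper's body (76 mm by 85 mm) begins 54 mm behind the grasp point. The pads swing forward as they close: fully open they stand 13 mm farther back than shut.
Start: joints at [0.971, 0.181, 1.607, -0, 1.354, -0.206], TCP at [0.221, 0.531, 0.231] pointing down, gripper open.
Joint ranges: [-2.99, 2.99], [-0.89, 2.07], [0.3, 2.58], [-1.14, 4.28], [0, 2.63], [-3.12, 3.12]. Speed limits (rad/s): [2.57, 2.57, 3.01, 3.14, 3.14, 3.14].

## Interface

Orientations are given as a unit quaternion [w, x, y, z].
In Python, from bench import telemetry, camera, ctrl, spotter gives the robot as it stands.
- The arm moves only by the tool send_rows, never from a script. Its argument "series" is a list of rows, each a list of 3 entries, a list of its own where there are three numbers: the turn, a rotation vector about the world's x, y, z in degrees, then the shift along the world's x, y, z in mm, then the closure, from -1 (fully open) to 1 (shut), so that 0 is half open. In form: [[[rx, ry, rz], [dx, dy, dz], gripper], ...]. A call has 1 to 10 rows; each row is the pose to reach, as a shift and turn from the pose commanded when the call began; what a row does not reach only later rows make up. A row lasts 1/8 s, in which the tool goes at most 62.5 mm and 10.7 degrees, less where a joint would pass 70% of its speed; a pose out of reach is approached as far as the arm can. A call with a gripper value outside its range is refused whole. The fingers move at their own pace and stop on an object; the grip force is fixed at half the most. Time passes only in rows, so rows that repeat a pose let the fingers close. It gives the time, the measured TCP pose, the force, the opening and the grip force at its end, in the units of the state.
- telemetry.get_obs(): the state, without advancing time (a new reading comes with each control period).
- camera(name): name is "side" or "top"; returns a dict with "pixels" (480x640x3 uint8, red, green, blue), "camera_matrix" (3x3 intrinsics, pixels), "xyz" and "orientation" of the camera in the world. Camera axes: x right, y up, looking along -z (the intrinsics and any distortion apply to the point x, -y, -z); pixel columns grow to the right and rows downward; lengths in m; the calibration is good to about 2 mm. A picture is of the moment at which its call begins. There is no depth.
- ctrl.hand_in(): hands the job in; it is judged then, once.
Trained networks look in the newest picture that a camera, given by its name, has taken for a name from the list of things; names that differ only in an ending like _2 or _b are one class to them, and where a whole thing is asked for, a point or a joint stands for the part that bears it (a point fixed in the world has none). Each returns a list of dicts, best first, with "conf" (0 to 1); they miss things now and then, are a little off and sometimes report something else, mostly with a low value. They report only what shows in the picture. A call takes as long as a camera call. They do not tell look-alikes from the thing itself.
- spotter.boxes_of(thing, camera): "xyz" ([x, y, z] in m, in world coordinates, good to about 4 mm: the middle of the surface that is visible of it).
- spotter.landmark_of(thing, camera): "xyz" ([x, y, z] in m, in world coordinates, good to about 4 mm: a listed point, or the origin of a listed thing).
The state is a dict: "time_s": time; "q": joint angles; "dq": joint speeds; "joint_efforts": joint torques, N m; "eef_pos": TCP position; "eef_rot": TCP orientation; "wrist_force": force on the tool from outside, world axes, zero at the start; "torque": the same for the moment, N m; "opening": opening from 0.0 (shut) to 1.0 (fully open); "grasp_force": force on a finger pad.
Only numpy, scipy, OpenCV 4.12 (cv2) and the standard library are available. Lean on these libraries where they do the work, as an engineer would, in place of code of your own. Each camera call takes 0.05 s, during which the arm holds its last target. There are 200 camera calls.

## Working session

There is one attempt and no reset: what is moved stays moved. The work goes in short steps, Python scripts to look and compute and a tool call to move; the robot and the scene stay as the last step left them, time stands still between calls to the robot, and variables do not carry over. Pictures are saved under pics/ and viewed, at most 11 in all, crops included, and the job is handed in when it is done.

Besides the shell and the picture viewer there is one more tool, called after ">>>" as a command line: name --argument value ..., lists and objects as JSON in quotes. send_rows: Moves the arm, as the interface text tells. Its arguments: {"type":"object","properties":{"series":{"type":"array","items":{"type":"array"}}},"required":["series"]}

```bash
mkdir -p pics; cat > h.py <<'E'
import numpy as np, cv2
from bench import telemetry, camera, ctrl, spotter
from scipy.spatial.transform import Rotation as R
def cam(n):
    c=camera(n); return c
def save(c,f): cv2.imwrite('pics/'+f+'.png',cv2.cvtColor(np.asarray(c['pixels']),cv2.COLOR_RGB2BGR))
def rot(q): return R.from_quat([q[1],q[2],q[3],q[0]])
def ray(c,u,v):
    K=np.array(c['camera_matrix']); d=np.linalg.solve(K,[u,v,1]); d=np.array([d[0],-d[1],-d[2]])
    return np.array(c['xyz']),rot(c['orientation']).apply(d)
def atz(c,u,v,z):
    o,d=ray(c,u,v); return o+d*(z-o[2])/d[2]
def proj(c,p):
    l=rot(c['orientation']).inv().apply(np.atleast_2d(p)-np.array(c['xyz'])); l=l*[1,-1,-1]
    q=l@np.array(c['camera_matrix']).T; return q[:,:2]/q[:,2:]
E
python3 - <<'E'
from h import *
np.set_printoptions(precision=4,suppress=True)
o=telemetry.get_obs(); print({k:np.round(v,3) for k,v in o.items()})
for n in ['top','side']:
    c=cam(n); save(c,n+'0'); print(n,{k:c[k] for k in c if k!='pixels'})
    for t in ['carton','flap_left','flap_right','plane_center','plane_toe','till_bed','bay','old_plane_center','tape']:
        print(t,'L',[(np.round(d['xyz'],4).tolist(),round(d['conf'],2)) for d in spotter.landmark_of(t,n)][:3],end=' ')
        if t in('carton','flap_left','flap_right','plane_center','tape'):print('B',[(np.round(d['xyz'],4).tolist(),round(d['conf'],2)) for d in spotter.boxes_of(t,n)][:3])
        else: print()
E
```

```text
{'time_s': np.float64(0.0), 'q': array([ 0.971,  0.182,  1.608, -0.   ,  1.354, -0.206]), 'dq': array([ 0.001, -0.   , -0.002, -0.001,  0.001,  0.001]), 'joint_efforts': array([  0.   , -44.488, -35.133,  -0.   ,   0.009,  -0.   ]), 'eef_pos': array([0.22 , 0.531, 0.23 ]), 'eef_rot': array([-0.   ,  0.196,  0.981, -0.001]), 'wrist_force': array([0.248, 0.297, 0.59 ]), 'torque': array([0.007, 0.034, 0.013]), 'grasp_force': np.float64(0.0), 'opening': np.float64(0.999)}
top {'camera_matrix': array([[472.8434,   0.    , 321.9649],
       [  0.    , 472.8434, 235.6251],
       [  0.    ,   0.    ,   1.    ]]), 'xyz': array([0.4003, 0.0893, 1.1842]), 'orientation': array([-0.6982, -0.0386,  0.0585,  0.7124])}
carton L [([0.5463, 0.1907, 0.0022], 0.71)] B [([0.5455, 0.2088, 0.0888], 0.61)]Traceback (most recent call last):
  File "<stdin>", line 7, in <module>
ValueError: it knows: bay, carton, old_plane_center, plane_center, plane_toe, tape, till_bed
```

View pics/top0.png

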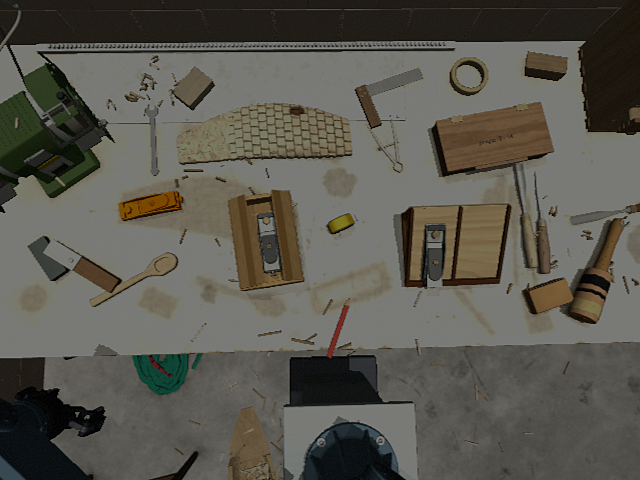

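The top view shows the carton at about (267,240), with its long side running up the image and the plane visible in the gap. The till is at (455,245) with its right bay empty, the tape at (341,222), and an orange decoy plane at (150,205).

```bash
python3 - <<'E'
from h import *
np.set_printoptions(precision=4,suppress=True)
for n in ['top','side']:
    c=cam(n); save(c,n+'1'); print(n,{k:c[k] for k in c if k!='pixels'})
    for t in ['carton','plane_center','plane_toe','till_bed','bay','old_plane_center','tape']:
        print(t,'L',[(np.round(d['xyz'],4).tolist(),round(d['conf'],2)) for d in spotter.landmark_of(t,n)][:3])
    if n=='top': cv2.imwrite('pics/crop.png',cv2.resize(cv2.cvtColor(np.asarray(c['pixels']),cv2.COLOR_RGB2BGR)[180:300,220:360],None,fx=5,fy=5,interpolation=cv2.INTER_CUBIC))
E
```

```text
top {'camera_matrix': array([[472.8434,   0.    , 321.9649],
       [  0.    , 472.8434, 235.6251],
       [  0.    ,   0.    ,   1.    ]]), 'xyz': array([0.4003, 0.0893, 1.1842]), 'orientation': array([-0.6982, -0.0386,  0.0585,  0.7124])}
carton L [([0.5494, 0.1918, 0.0012], 0.77)]
plane_center L [([0.542, 0.1907, 0.0245], 0.86), ([0.6465, 0.4818, 0.0205], 0.81)]
plane_toe L [([0.6299, 0.5647, 0.0], 0.82), ([0.6193, 0.1993, 0.0056], 0.81)]
till_bed L [([0.5267, -0.2601, 0.0778], 0.97)]
bay L [([0.5285, -0.3137, 0.0795], 0.79)]
old_plane_center L [([0.4924, -0.2047, 0.0856], 0.68)]
tape L [([0.5935, 0.0029, 0.0007], 0.68), ([0.5268, -0.2586, 0.0794], 0.3)]
side {'camera_matrix': array([[544.4666,   0.    , 329.9943],
       [  0.    , 544.4666, 239.0647],
       [  0.    ,   0.    ,   1.    ]]), 'xyz': array([ 0.1221, -0.9764,  0.6952]), 'orientation': array([ 0.8409,  0.5025, -0.1012, -0.1737])}
carton L [([0.545, 0.1957, 0.0021], 0.81)]
plane_center L [([0.6486, 0.4872, 0.0244], 0.88), ([0.5919, 0.0074, -0.0081], 0.67)]
plane_toe L [([0.6345, 0.5594, 0.0058], 0.92)]
till_bed L [([0.5236, -0.2546, 0.0795], 0.71)]
bay L [([0.5271, -0.3185, 0.0826], 0.95)]
old_plane_center L [([0.4908, -0.2027, 0.0859], 0.93)]
tape L [([0.5926, 0.0053, -0.0035], 0.85)]
```

View pics/side1.png

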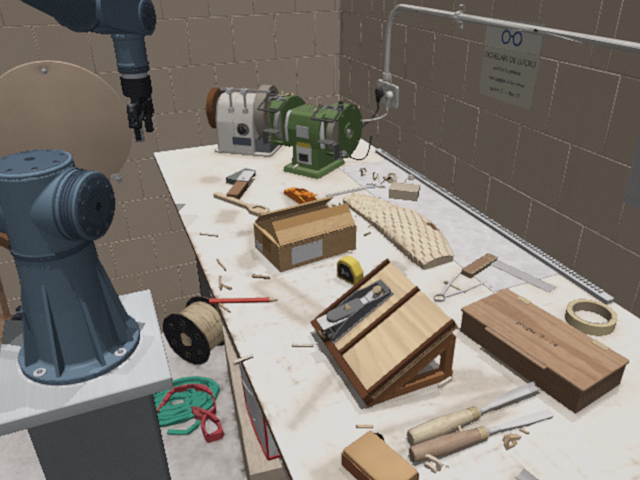

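View pics/crop.png

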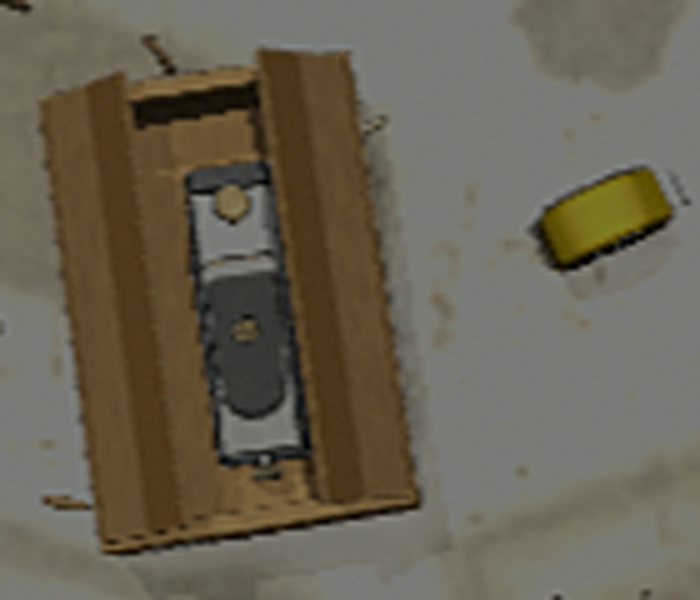

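The side view shows both flaps half raised on the carton at (305,230). The till is at (385,330), with the old plane in its left bay and the right bay empty. In the crop, the plane runs from its toe at about (228,168) to its heel at (262,458). The flap hinge corners are about (42,98), (350,55), (103,552) and (418,505).

```bash
python3 - <<'E'
from h import *
np.set_printoptions(precision=4,suppress=True)
c=cam('top'); 
f=lambda u,v,z: atz(c,220+u/5,180+v/5,z)
P={k:f(*uv,.072) for k,uv in dict(TL=(42,98),TR=(350,55),BL=(103,552),BR=(418,505)).items()}
print(P, 'centre',np.mean(list(P.values()),0))
for a,b in(('BL','TL'),('BR','TR')): d=P[a]-P[b]; print('yaw',np.degrees(np.arctan2(-d[1],-d[0])),np.linalg.norm(d))
t=f(228,168,.008); h=f(262,458,.02); d=t-h; print('plane toe,heel',t,h,np.degrees(np.arctan2(d[1],d[0])),np.linalg.norm(d))
# flap angles: project model, compare with inner edge pixels
C=np.array([.5475,.193,0]); 
yaw=np.radians(6.5); cx=np.array([np.cos(yaw),np.sin(yaw),0]); cy=np.array([-np.sin(yaw),np.cos(yaw),0])
for th in (.6,.7,.8,.9,1.0,1.1):
  r=[]
  for s in(1,-1):
    for x in(.106,-.106):
      p=C+cx*x+cy*s*(.073-.06*np.cos(th))+np.array([0,0,.072+.06*np.sin(th)]); r.append((proj(c,p)[0]-[220,180])*5)
  print(th,np.round(r,0).tolist())
im=cv2.cvtColor(np.asarray(c['pixels']),cv2.COLOR_RGB2BGR)[190:300,390:530]
cv2.imwrite('pics/till.png',np.clip(cv2.resize(im,None,fx=5,fy=5,interpolation=cv2.INTER_CUBIC)*1.5,0,255))
E
```

```text
{'TL': array([0.6447, 0.2777, 0.072 ]), 'TR': array([0.6634, 0.1305, 0.072 ]), 'BL': array([0.4286, 0.2483, 0.072 ]), 'BR': array([0.4473, 0.1015, 0.072 ])} centre [0.546  0.1895 0.072 ]
yaw 7.7277906064179085 0.21808847683040797
yaw 7.656755207687756 0.21801807220863012
plane toe,heel [0.6212 0.1951 0.008 ] [0.4741 0.1782 0.02  ] 6.547656415296447 0.1485989717340748
0.6 [[137.0, 69.0], [190.0, 524.0], [237.0, 56.0], [293.0, 510.0]]
0.7 [[127.0, 68.0], [181.0, 525.0], [244.0, 53.0], [301.0, 508.0]]
0.8 [[117.0, 67.0], [171.0, 525.0], [252.0, 50.0], [309.0, 507.0]]
0.9 [[106.0, 66.0], [160.0, 527.0], [261.0, 47.0], [318.0, 505.0]]
1.0 [[95.0, 66.0], [148.0, 528.0], [271.0, 43.0], [329.0, 503.0]]
1.1 [[82.0, 66.0], [135.0, 529.0], [282.0, 40.0], [340.0, 501.0]][ WARN:0@1.999] global loadsave.cpp:1063 imwrite_ Unsupported depth image for selected encoder is fallbacked to CV_8U.
```

View pics/till.png

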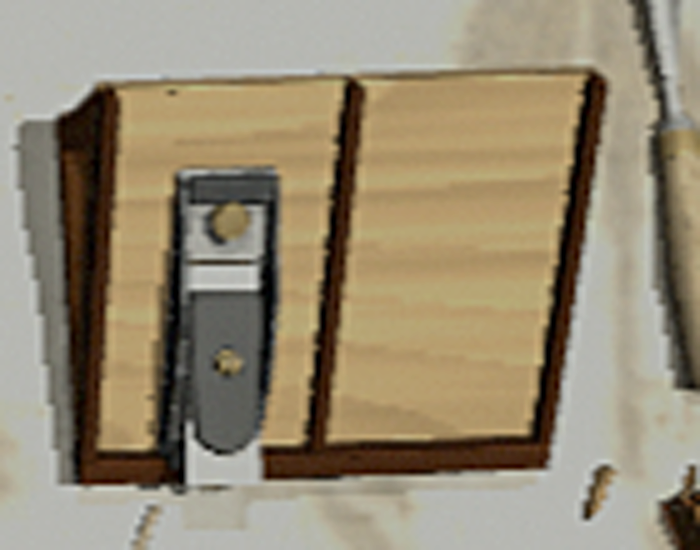

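The till crop shows the right bay bounded by dividers at about u 350→320 and 600→545. Its low ledge is at v≈450, and the sides look square to the world axes to within a few degrees. The carton is at (0.547, 0.191) with yaw about 7.7°. The left flap is at about 0.68 rad and the right at about 0.88.

>>> send_rows --series '[[[0,0,10],[60,-63,0],1],[[0,0,20],[105,-110,0],1],[[0,0,30],[150,-158,0],1],[[0,0,30],[195,-205,0],1],[[0,0,30],[240,-253,0],1],[[0,0,30],[285,-300,0],1],[[0,0,30],[326,-344,0],1],[[0,0,30],[326,-344,0],1],[[0,0,30],[326,-344,0],1],[[0,0,30],[326,-344,0],1]]'

```text
time_s: 2.25
eef_pos: [0.5462, 0.1872, 0.231]
eef_rot: [-0.0, -0.065, 0.998, 0.0]
wrist_force: [-0.5, -0.9, 0.2]
opening: 0.002
grasp_force: 0.0
```

>>> send_rows --series '[[[0,0,0],[0,0,-50],1],[[0,0,0],[0,0,-95],1],[[0,0,0],[0,0,-125],1],[[0,0,0],[0,0,-138],1],[[0,0,0],[0,0,-138],1]]'

```text
time_s: 2.88
eef_pos: [0.5459, 0.1878, 0.0931]
eef_rot: [-0.001, -0.066, 0.998, -0.0]
wrist_force: [0.4, -0.5, 0.2]
opening: 0.001
grasp_force: 0.0
```

```bash
python3 - <<'E'
from h import *
a=cam('top');b=cam('side')
A=cv2.resize(cv2.cvtColor(a['pixels'],4)[180:300,210:330],(400,400));B=cv2.resize(cv2.cvtColor(b['pixels'],4)[150:280,240:370],(400,400))
cv2.imwrite('pics/d1.png',np.hstack([A,B])); print(telemetry.get_obs()['wrist_force'])
E
```

```text
[0.51844692 0.02222325 1.64464605]
```

View pics/d1.png

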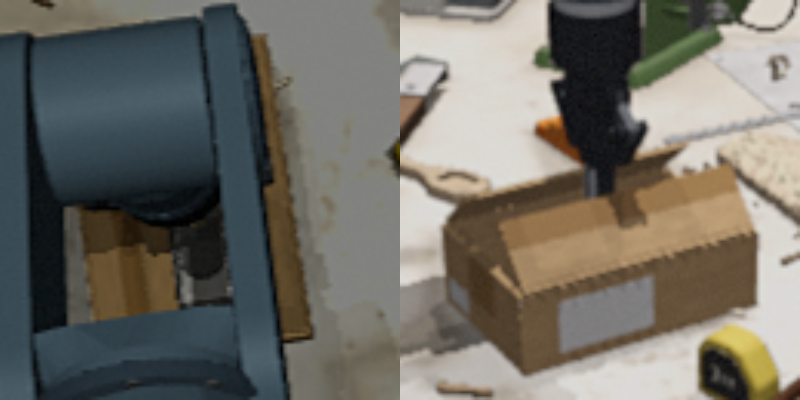

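The finger is in the gap, clear of both flaps. Now I swing the left flap round.

>>> send_rows --series '[[[0,0,0],[-2,14,2],1],[[0,0,0],[-3,24,11],1],[[0,0,0],[-5,34,18],1],[[0,0,0],[-6,45,22],1],[[0,0,0],[-8,61,24],1],[[0,0,0],[-9,71,23],1],[[0,0,0],[-11,80,20],1],[[0,0,0],[-12,88,15],1],[[0,0,0],[-13,94,11],1],[[0,0,0],[-13,94,11],1]]'

```text
time_s: 4.22
eef_pos: [0.533, 0.2812, 0.1035]
eef_rot: [-0.001, -0.065, 0.998, -0.0]
wrist_force: [0.2, 0.2, 0.6]
opening: 0.001
grasp_force: 0.0
```

```bash
python3 - <<'E'
from h import *
b=cam('side');a=cam('top')
A=cv2.resize(cv2.cvtColor(a['pixels'],4)[180:300,210:330],(400,400));B=cv2.resize(cv2.cvtColor(b['pixels'],4)[150:280,240:370],(400,400))
cv2.imwrite('pics/d2.png',np.hstack([A,B])); print(telemetry.get_obs()['wrist_force'])
E
```

```text
[ 0.99533659 -0.3238417  -0.62330469]
```

View pics/d2.png

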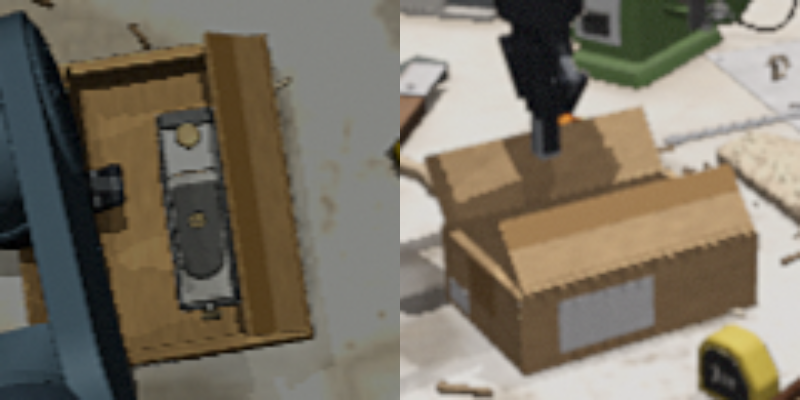

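The left flap has swung past upright. I'll nudge it a little further, then return over the middle at a safe height.

>>> send_rows --series '[[[0,0,0],[-1,4,-2],1],[[0,0,0],[-1,8,-4],1],[[0,0,0],[-1,8,-4],1],[[0,0,0],[4,-35,20],1],[[0,0,0],[8,-65,20],1],[[0,0,0],[12,-90,5],1],[[0,0,0],[12,-90,-4],1],[[0,0,0],[12,-90,-4],1]]'

```text
time_s: 5.32
eef_pos: [0.5448, 0.1913, 0.0994]
eef_rot: [-0.001, -0.065, 0.998, 0.0]
wrist_force: [1.0, -0.7, 0.9]
opening: -0.002
grasp_force: 0.0
```

>>> send_rows --series '[[[0,0,0],[3,-20,4],1],[[0,0,0],[4,-31,11],1],[[0,0,0],[6,-42,15],1],[[0,0,0],[8,-58,17],1],[[0,0,0],[9,-68,16],1],[[0,0,0],[10,-77,13],1],[[0,0,0],[11,-84,8],1],[[0,0,0],[12,-91,4],1],[[0,0,0],[13,-98,0],1],[[0,0,0],[13,-98,0],1]]'

```text
time_s: 6.58
eef_pos: [0.5584, 0.0925, 0.0997]
eef_rot: [-0.0, -0.065, 0.998, -0.0]
wrist_force: [0.8, 0.4, 0.3]
opening: -0.002
grasp_force: 0.0
```

>>> send_rows --series '[[[0,0,0],[-4,30,30],1],[[0,0,0],[-9,70,70],1],[[0,0,0],[-10,95,90],-0.3],[[0,0,0],[-70,95,120],-0.3],[[0,0,0],[-130,95,120],-0.3],[[0,0,0],[-190,95,120],-0.3],[[0,0,0],[-190,95,120],-0.3]]'

```text
time_s: 7.45
eef_pos: [0.3644, 0.1883, 0.2196]
eef_rot: [-0.001, -0.066, 0.998, -0.0]
wrist_force: [0.1, -0.8, 0.7]
opening: 0.65
grasp_force: 0.0
```

```bash
python3 - <<'E'
from h import *
np.set_printoptions(precision=4,suppress=True)
b=cam('side');a=cam('top')
A=cv2.resize(cv2.cvtColor(a['pixels'],4)[180:300,210:330],(400,400),interpolation=2);B=cv2.resize(cv2.cvtColor(b['pixels'],4)[150:280,240:370],(400,400))
cv2.imwrite('pics/d3.png',np.hstack([A,B])); o=telemetry.get_obs(); print(o['wrist_force'],o['opening'],o['eef_pos'],o['q'])
for n in('top','side'):
  for t in('carton','plane_center','plane_toe','tape'): print(n,t,[(np.round(d['xyz'],4).tolist(),round(d['conf'],2)) for d in spotter.landmark_of(t,n)][:3])
E
```

```text
[0.1024 0.1176 0.8999] 0.6470446636454761 [0.369  0.1883 0.2211] [ 0.1836 -0.1926  1.9996 -0.0002  1.332  -1.5177]
top carton [([0.5464, 0.1884, -0.002], 0.82)]
top plane_center [([0.6468, 0.4832, 0.0221], 0.89), ([0.5442, 0.1908, 0.0229], 0.66)]
top plane_toe [([0.6195, 0.1992, 0.0058], 0.77), ([0.6284, 0.5625, -0.0005], 0.61)]
top tape [([0.5978, 0.0072, 0.0022], 0.78), ([0.5259, -0.2603, 0.08], 0.36)]
side carton [([0.5459, 0.194, 0.0018], 0.93)]
side plane_center [([0.6455, 0.4888, 0.0229], 0.63), ([0.5395, 0.1902, 0.0242], 0.45), ([0.5287, -0.3191, 0.0813], 0.2)]
side plane_toe [([0.5263, -0.2572, 0.081], 0.5), ([0.6349, 0.5581, 0.0037], 0.48)]
side tape [([0.5925, 0.0061, 0.0002], 0.94)]
```

View pics/d3.png

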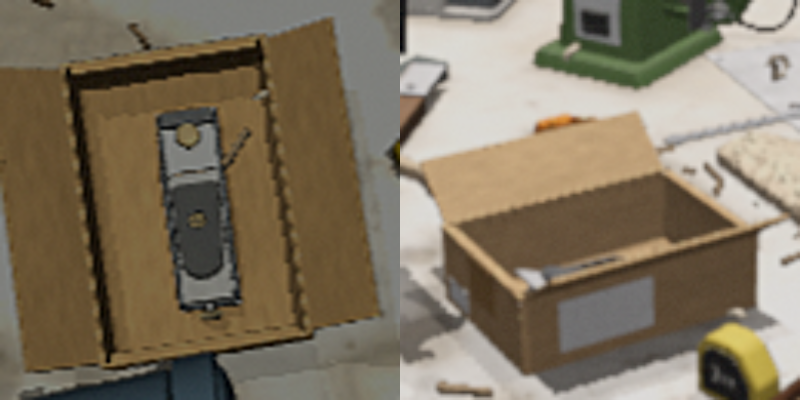

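Both flaps lean well outward and the plane is exposed at about (199,210) in the left half. It is unmoved, at (0.543, 0.188), yaw about 6.5°. Now the grasp.

>>> send_rows --series '[[[0,0,-1],[60,0,-20],-0.65],[[0,0,-1],[120,0,-50],-0.65],[[0,0,-1],[174,0,-90],-0.65],[[0,0,-1],[174,0,-140],-0.65],[[0,0,-1],[174,0,-180],-0.65],[[0,0,-1],[174,0,-205],-0.65],[[0,0,-1],[174,0,-217],-0.65],[[0,0,-1],[174,0,-217],-0.65]]'

```text
time_s: 8.95
eef_pos: [0.5415, 0.1891, 0.0014]
eef_rot: [-0.002, -0.056, 0.998, 0.001]
wrist_force: [-0.8, 6.0, -1.7]
opening: 0.827
grasp_force: 0.0
```

>>> send_rows --series '[[[0,0,0],[0,0,0],1],[[0,0,0],[0,0,0],1],[[0,0,0],[0,0,0],1],[[0,0,0],[0,0,0],1],[[0,0,0],[0,0,0],1],[[0,0,0],[0,0,0],1]]'

```text
time_s: 9.7
eef_pos: [0.5425, 0.1879, 0.0032]
eef_rot: [-0.0, -0.056, 0.998, -0.0]
wrist_force: [1.1, -0.6, -4.4]
opening: 0.532
grasp_force: 63.9
```

>>> send_rows --series '[[[0,0,0],[0,0,15],1],[[0,0,0],[0,0,40],1],[[0,0,0],[0,0,75],1],[[0,0,0],[0,0,120],1],[[0,0,0],[0,0,165],1],[[0,0,0],[0,0,210],1],[[0,0,0],[0,0,250],1],[[0,0,0],[0,0,270],1],[[0,0,0],[0,0,270],1]]'

```text
time_s: 10.82
eef_pos: [0.5431, 0.1882, 0.2757]
eef_rot: [0.002, -0.056, 0.998, 0.0]
wrist_force: [0.4, 0.3, -6.3]
opening: 0.527
grasp_force: 63.7
```

```bash
python3 - <<'E'
from h import *
np.set_printoptions(precision=4,suppress=True)
b=cam('side');a=cam('top'); o=telemetry.get_obs(); print(o['wrist_force'],o['torque'],o['opening'],o['eef_pos'],o['eef_rot'])
A=cv2.resize(cv2.cvtColor(b['pixels'],4)[60:320,200:460],(600,600),interpolation=2); cv2.imwrite('pics/d4.png',A)
r=[]
for n in('top','side'):
  for t in('plane_center','plane_toe','till_bed','bay','old_plane_center'): print(n,t,[(np.round(d['xyz'],4).tolist(),round(d['conf'],2)) for d in spotter.landmark_of(t,n)][:3])
# till fit from top crop pixels (till.png origin 390,190, x5)
from scipy.optimize import least_squares
obs={(.095,.112):(108,90),(.095,0):(353,83),(.095,-.112):(598,76),(-.095,.112):(92,458),(-.095,0):(317,446),(-.095,-.112):(545,440)}
th=np.radians(32)
def model(p,x,y,z):
  c,s=np.cos(p[3]),np.sin(p[3]); l=np.array([x*np.cos(th)-z*np.sin(th),y,x*np.sin(th)+z*np.cos(th)])
  return p[:3]+np.array([c*l[0]-s*l[1],s*l[0]+c*l[1],l[2]])
def f(p):
  e=[]
  for (x,y),(u,v) in obs.items(): e+=list(proj(a,model(p,x,y,.01))[0]-[390+u/5,190+v/5])
  return np.r_[np.array(e),(p[2]-.08)*200]
s=least_squares(f,[.525,-.258,.08,0]); print(s.x,np.degrees(s.x[3]),f(s.x)); print('bay',model(s.x,0,-.056,0))
E
```

```text
[-0.0566 -0.8665 -6.1523] [0.0096 0.0136 0.0323] 0.5293776891448602 [0.5417 0.1879 0.2724] [-0.0009 -0.0562  0.9984 -0.0001]
top plane_center [([0.6501, 0.4866, 0.0205], 0.97), ([0.5436, 0.1907, 0.2981], 0.7)]
top plane_toe [([0.6277, 0.5621, 0.0034], 0.83)]
top till_bed [([0.5257, -0.259, 0.0787], 0.59)]
top bay [([0.5285, -0.316, 0.0792], 0.8)]
top old_plane_center [([0.4918, -0.2057, 0.0856], 0.69)]
side plane_center [([0.5389, 0.188, 0.2955], 0.77), ([0.6448, 0.4874, 0.0256], 0.63)]
side plane_toe [([0.6249, 0.2011, 0.279], 0.71), ([0.6329, 0.5593, 0.0072], 0.49)]
side till_bed [([0.5278, -0.2568, 0.0825], 0.82)]
side bay [([0.5263, -0.3175, 0.0811], 0.7)]
side old_plane_center [([0.4937, -0.2013, 0.0858], 0.57)]
[ 0.5302 -0.2608  0.0796  0.0218] 1.248595489887305 [ 0.4448  0.4038  0.3928 -0.0627  0.0103 -0.5166 -0.6623  0.0269 -0.007
  0.4552 -0.2391 -0.304  -0.0852]
bay [ 0.5314 -0.3168  0.0796]
```

View pics/d4.png

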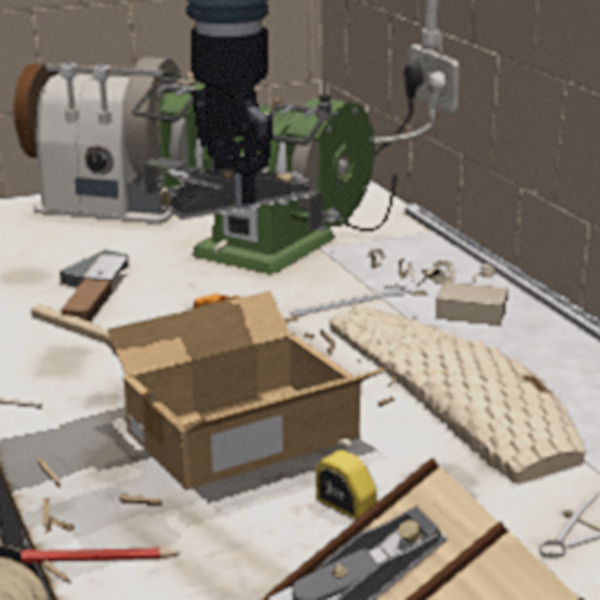

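The side view shows the plane held level above the open carton, at about (240,190) in the crop. Both flaps stay leaning out.

```bash
python3 - <<'E'
from h import *
y=np.radians(1.3); a=np.array([np.sin(y),-np.cos(y),0])
Rt=R.from_rotvec(a*np.radians(32))*R.from_euler('z',-5.1,degrees=True)
print(Rt.as_rotvec(degrees=True))
E
```

```text
[  2.14932244 -31.93810505  -4.96670165]
```

>>> send_rows --series '[[[0,0,0],[-10,-35,0],1],[[0.4,-6,-1],[-20,-85,0],1],[[0.8,-12,-2],[-30,-140,0],1],[[1.3,-19,-3],[-40,-195,0],1],[[1.8,-26,-4],[-50,-250,0],1],[[2.1,-31.9,-5],[-60,-305,0],1],[[2.1,-31.9,-5],[-70,-360,0],1],[[2.1,-31.9,-5],[-80,-415,0],1],[[2.1,-31.9,-5],[-90,-465,0],1],[[2.1,-31.9,-5],[-94,-506,0],1]]'

```text
time_s: 12.68
eef_pos: [0.4473, -0.3204, 0.2734]
eef_rot: [0.275, -0.01, 0.961, 0.002]
wrist_force: [-0.2, -0.3, -5.3]
opening: 0.529
grasp_force: 64.0
```

>>> send_rows --series '[[[0,0,0],[0,0,0],1],[[0,0,0],[0,0,0],1],[[0,0,0],[0,0,-40],1],[[0,0,0],[0,0,-80],1],[[0,0,0],[0,0,-102],1],[[0,0,0],[10,0,-118],1],[[0,0,0],[21,0,-135],1],[[0,0,0],[32,0,-152],1],[[0,0,0],[32,0,-152],1],[[0,0,0],[32,0,-152],1]]'

```text
time_s: 13.92
eef_pos: [0.4809, -0.3174, 0.122]
eef_rot: [0.275, -0.012, 0.961, 0.002]
wrist_force: [0.3, 0.1, -5.3]
opening: 0.524
grasp_force: 64.4
```

```bash
python3 - <<'E'
from h import *
np.set_printoptions(precision=4,suppress=True)
o=telemetry.get_obs(); print(o['time_s'],o['wrist_force'],o['torque'],o['eef_pos'],o['q'])
Rm=rot(o['eef_rot']).as_matrix(); print(Rm)
b=cam('side');a=cam('top')
A=cv2.resize(cv2.cvtColor(a['pixels'],4)[180:320,390:530],(400,400));B=cv2.resize(cv2.cvtColor(b['pixels'],4)[220:420,290:490],(400,400))
cv2.imwrite('pics/d5.png',np.hstack([A,B]))
for n in('top','side'):
  for t in('plane_center','plane_toe','bay','old_plane_center'): print(n,t,[(np.round(d['xyz'],4).tolist(),round(d['conf'],2)) for d in spotter.landmark_of(t,n)][:3])
E
```

```text
13.925 [ 0.345   0.0759 -5.2769] [ 0.0021  0.6862 -0.0412] [ 0.4809 -0.3174  0.122 ] [-1.0657  0.1163  2.0414  0.6884  0.8299 -3.0969]
[[-0.848  -0.0238  0.5295]
 [-0.0211  0.9997  0.0112]
 [-0.5296 -0.0017 -0.8483]]
top plane_center [([0.6445, 0.4821, 0.0256], 0.84), ([0.4691, -0.3165, 0.1407], 0.72)]
top plane_toe [([0.5477, -0.3149, 0.1657], 0.65), ([0.6275, 0.5652, 0.003], 0.64)]
top bay [([0.5296, -0.3171, 0.0785], 0.75), ([0.4688, -0.3175, 0.1403], 0.33)]
top old_plane_center [([0.4937, -0.2064, 0.0844], 0.81)]
side plane_center [([0.4672, -0.3197, 0.1384], 0.77)]
side plane_toe [([0.5467, -0.3125, 0.1664], 0.55)]
side bay [([0.5253, -0.3163, 0.0802], 0.69)]
side old_plane_center [([0.4931, -0.2024, 0.0859], 0.83)]
```

View pics/d5.png

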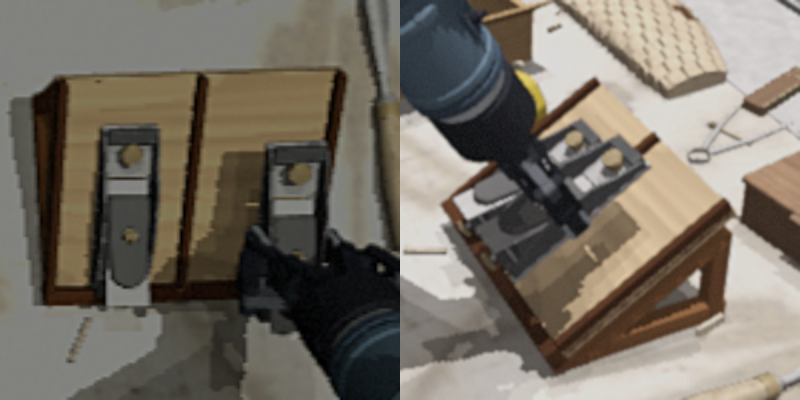

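The plane hovers above the right bay, with its toe at (297,160) in the left half, aligned with the till and clear of the dividers. Joint 6 is near its limit, so I'll step down and watch it.

>>> send_rows --series '[[[0,0,0],[5,0,-8],1],[[0,0,0],[10,0,-17],1],[[0,0,0],[16,0,-25],1],[[0,0,0],[21,0,-34],1],[[0,0,0],[21,0,-34],1]]'

```text
time_s: 15.05
eef_pos: [0.5027, -0.3169, 0.0873]
eef_rot: [0.274, -0.01, 0.962, 0.004]
wrist_force: [-0.5, 0.3, -6.3]
opening: 0.525
grasp_force: 64.4
```

```bash
python3 - <<'E'
from h import *
np.set_printoptions(precision=4,suppress=True)
o=telemetry.get_obs(); print(o['time_s'],o['wrist_force'],o['torque'],o['eef_pos'],o['q'])
Rm=rot(o['eef_rot']).as_matrix(); print(Rm)
E
```

```text
15.05 [-0.4922  0.3068 -6.3159] [0.0178 0.6778 0.0094] [ 0.5027 -0.3169  0.0873] [-1.0208  0.2173  2.0131  0.7286  0.7525 -3.1174]
[[-0.8501 -0.0219  0.5261]
 [-0.018   0.9998  0.0125]
 [-0.5263  0.0011 -0.8503]]
```

>>> send_rows --series '[[[0.8,0,-1.3],[0,0,0],1],[[0.8,0,-1.3],[3,0,-4],1],[[0.8,0,-1.3],[5,0,-9],1],[[0.8,0,-1.3],[8,0,-13],1],[[0.8,0,-1.3],[8,0,-13],1]]'

```text
time_s: 15.68
eef_pos: [0.5106, -0.3174, 0.0748]
eef_rot: [0.274, 0.003, 0.962, 0.007]
wrist_force: [0.4, 0.6, -5.9]
opening: 0.53
grasp_force: 64.5
```

```bash
cat > st.py <<'E'
from h import *
np.set_printoptions(precision=4,suppress=True)
o=telemetry.get_obs(); print(o['time_s'],o['wrist_force'],o['torque'],o['eef_pos'],o['q'],o['opening'])
n=np.array([-.5298,-.012,.848]);x=np.array([.8478,.0192,.5299]); print('F n,x',n@o['wrist_force'],x@o['wrist_force'])
Rm=rot(o['eef_rot']).as_matrix(); print(Rm[:,0],'yaw',np.degrees(np.arctan2(-Rm[1,0],-Rm[0,0])))
E
python3 st.py
```

```text
15.675 [ 0.4407  0.5806 -5.9268] [ 0.0055  0.7779 -0.0147] [ 0.5106 -0.3174  0.0748] [-1.0066  0.2539  2.0018  0.7482  0.7252 -3.1047] 0.5301069247328482
F n,x -5.26642060793869 -2.7558477696945625
[-0.85    0.0086 -0.5267] yaw -0.5808410237931791
```

>>> send_rows --series '[[[0,0,0],[1,0,-2],1],[[0,0,0],[2,0,-3],1],[[0,0,0],[2,0,-3],1]]'

```text
time_s: 16.05
eef_pos: [0.5126, -0.3177, 0.0723]
eef_rot: [0.274, 0.003, 0.962, 0.006]
wrist_force: [-0.0, 1.0, -5.8]
opening: 0.528
grasp_force: 64.5
```

>>> send_rows --series '[[[0,0,0],[0.5,0,-0.9],1],[[0,0,0],[0.5,0,-0.9],1]]'

```text
time_s: 16.3
eef_pos: [0.5131, -0.3177, 0.0714]
eef_rot: [0.274, 0.003, 0.962, 0.006]
wrist_force: [-0.6, -0.5, -5.6]
opening: 0.53
grasp_force: 64.5
```

```bash
python3 st.py
```

```text
16.3 [-0.5511 -0.5265 -5.6334] [-0.092  0.771  0.058] [ 0.5131 -0.3177  0.0714] [-1.0022  0.2644  1.998   0.7539  0.7173 -3.1085] 0.5303672901557921
F n,x -4.478855080370986 -3.4624751183573066
[-0.8498  0.0084 -0.5271] yaw -0.5647016555235863
```

>>> send_rows --series '[[[0,0,0],[0.5,0,-0.9],1],[[0,0,0],[0.5,0,-0.9],1]]'

```text
time_s: 16.55
eef_pos: [0.5136, -0.3177, 0.0706]
eef_rot: [0.274, 0.003, 0.962, 0.006]
wrist_force: [-1.2, 0.9, -3.8]
opening: 0.525
grasp_force: 64.8
```

>>> send_rows --series '[[[0,0,0],[0.5,0,-0.9],1],[[0,0,0],[0.5,0,-0.9],1]]'

```text
time_s: 16.8
eef_pos: [0.5137, -0.3178, 0.0705]
eef_rot: [0.274, 0.002, 0.962, 0.006]
wrist_force: [-14.8, 4.7, 9.5]
opening: 0.528
grasp_force: 66.9
```

```bash
python3 st.py
```

```text
16.8 [-14.7614   4.7284   9.4896] [0.3959 1.1783 0.1538] [ 0.5137 -0.3178  0.0705] [-1.0014  0.2673  1.9969  0.7557  0.7156 -3.1105] 0.5284145422724028
F n,x 15.811044384406644 -7.395372600144519
[-0.8496  0.0078 -0.5273] yaw -0.5274879330077691
```

Contact is on the board, right where predicted. I'll back off slightly and slide it down to the ledge.

>>> send_rows --series '[[[0,0,0],[-0.4,0,0.6],1],[[0,0,0],[-2,0,-0.5],1],[[0,0,0],[-3,0,-1.1],1],[[0,0,0],[-4.6,0,-2],1],[[0,0,0],[-4.6,0,-2],1]]'

```text
time_s: 17.42
eef_pos: [0.51, -0.3177, 0.0683]
eef_rot: [0.273, 0.003, 0.962, 0.006]
wrist_force: [-2.8, -0.8, -2.0]
opening: 0.528
grasp_force: 64.9
```

```bash
python3 st.py
```

```text
17.425 [-2.8028 -0.8445 -1.9596] [-0.1893  0.3432 -0.1877] [ 0.51   -0.3177  0.0683] [-1.0069  0.2666  2.0033  0.7573  0.7137 -3.1174] 0.527867899842135
F n,x -0.1666677842030635 -3.4308326745646776
[-0.8507  0.0094 -0.5256] yaw -0.6356031667617088
```

Joint 6 is back at its limit. I'll let go here, retreat, give the gripper a half turn, and regrasp to finish straight against the ledge.

>>> send_rows --series '[[[0,0,0],[-4.6,0,-2],-0.1],[[0,0,0],[-4.6,0,-2],-0.4],[[0,0,0],[-4.6,0,-2],-0.5],[[0,0,0],[-4.6,0,-2],-0.5],[[0,0,0],[-10,0,7],-0.5],[[0,0,0],[-26,0,32],-0.5],[[0,0,0],[-47,0,66],-0.5],[[0,0,0],[-63,0,92],-0.5]]'

```text
time_s: 18.42
eef_pos: [0.4462, -0.3177, 0.162]
eef_rot: [0.273, 0.003, 0.962, 0.006]
wrist_force: [0.4, 0.9, 1.2]
opening: 0.752
grasp_force: 0.0
```

>>> send_rows --series '[[[4.7,0.1,-7.7],[0,0,0],-0.5],[[9.5,0.2,-15.3],[0,0,0],-0.5],[[14.2,0.3,-23],[0,0,0],-0.5],[[18.9,0.4,-30.6],[0,0,0],-0.5],[[23.7,0.5,-38.3],[0,0,0],-0.5],[[28.4,0.6,-46],[0,0,0],-0.5],[[33.1,0.8,-53.6],[0,0,0],-0.5],[[37.9,0.9,-61.3],[0,0,0],-0.5],[[42.6,1.0,-68.9],[0,0,0],-0.5],[[46.8,1.1,-75.7],[0,0,0],-0.5]]'

```text
time_s: 19.68
eef_pos: [0.4467, -0.3176, 0.1608]
eef_rot: [0.189, 0.678, 0.683, 0.196]
wrist_force: [0.4, -0.3, 0.2]
opening: 0.75
grasp_force: 0.0
```

>>> send_rows --series '[[[4.7,0.1,-7.7],[0,0,0],-0.5],[[9.5,0.2,-15.3],[0,0,0],-0.5],[[14.2,0.3,-23],[0,0,0],-0.5],[[18.9,0.4,-30.6],[0,0,0],-0.5],[[23.7,0.5,-38.3],[0,0,0],-0.5],[[28.4,0.6,-46],[0,0,0],-0.5],[[33.1,0.8,-53.6],[0,0,0],-0.5],[[37.9,0.9,-61.3],[0,0,0],-0.5],[[42.6,1.0,-68.9],[0,0,0],-0.5],[[46.8,1.1,-75.7],[0,0,0],-0.5]]'

```text
time_s: 20.92
eef_pos: [0.4467, -0.3176, 0.1608]
eef_rot: [-0.004, 0.962, 0.012, 0.273]
wrist_force: [1.0, -0.7, -0.5]
opening: 0.752
grasp_force: 0.0
```

```bash
python3 st.py; python3 - <<'E'
from h import *
np.set_printoptions(precision=4,suppress=True)
print(rot(telemetry.get_obs()['eef_rot']).as_matrix())
b=cam('side');a=cam('top')
A=cv2.resize(cv2.cvtColor(a['pixels'],4)[180:320,390:530],(400,400));B=cv2.resize(cv2.cvtColor(b['pixels'],4)[220:420,290:490],(400,400))
cv2.imwrite('pics/d6.png',np.clip(np.hstack([A*1.5,B]),0,255).astype('uint8'))
for n in('top','side'):
  for t in('plane_center','plane_toe','old_plane_center'): print(n,t,[(np.round(d['xyz'],4).tolist(),round(d['conf'],2)) for d in spotter.landmark_of(t,n)][:3])
E
```

```text
20.925 [ 0.9774 -0.7069 -0.5152] [0.0319 0.2292 0.0078] [ 0.4467 -0.3176  0.1608] [-1.1369 -0.0063  2.072   0.6396  0.9428  0.0594] 0.751502898911559
F n,x -0.9462204274028616 0.5420757011313655
[0.8501 0.0209 0.5261] yaw -178.5900093400715
[[ 0.8501  0.025   0.526 ]
 [ 0.0209 -0.9997  0.0137]
 [ 0.5261 -0.0007 -0.8504]]
top plane_center [([0.4934, -0.3183, 0.0854], 0.88), ([0.6463, 0.4844, 0.0195], 0.72)]
top plane_toe [([0.5727, -0.3153, 0.1083], 0.89), ([0.6319, 0.561, 0.0025], 0.87)]
top old_plane_center [([0.4921, -0.2075, 0.0838], 0.57)]
side plane_center [([0.4962, -0.3217, 0.0829], 0.76), ([0.6444, 0.4886, 0.0222], 0.57)]
side plane_toe [([0.5753, -0.3122, 0.1113], 0.56)]
side old_plane_center [([0.4914, -0.2021, 0.0895], 0.72)]
```

View pics/d6.png

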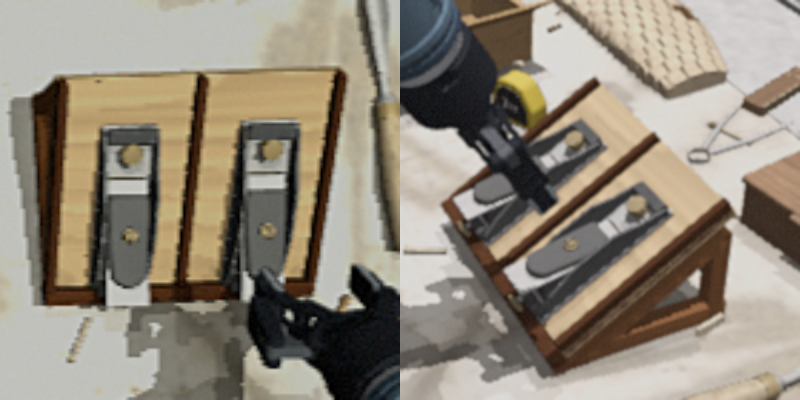

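The plane now lies in the right bay, at about (268,215) left and (590,240) right, practically on the ledge and within 2° of straight. The other plane and the tape are untouched. I'll regrasp with the corrected yaw and seat it.

>>> send_rows --series '[[[0,0,0],[16,0,-24],-0.5],[[0,0,0],[37,0,-55],-0.5],[[0,0,0],[54,0,-79],-0.5],[[0,0,0],[62.5,0,-91.5],-0.5],[[0,0,0],[62.5,0,-91.5],-0.5],[[0,0,0],[62.5,0,-91.5],1],[[0,0,0],[62.5,0,-91.5],1],[[0,0,0],[62.5,0,-91.5],1],[[0,0,0],[62.5,0,-91.5],1]]'

```text
time_s: 22.45
eef_pos: [0.5093, -0.3177, 0.0696]
eef_rot: [-0.003, 0.962, 0.014, 0.274]
wrist_force: [-5.9, 1.6, 6.3]
opening: 0.531
grasp_force: 62.6
```

```bash
python3 st.py
```

```text
22.45 [-5.8945  1.5776  6.2756] [0.2155 0.5218 0.1529] [ 0.5093 -0.3177  0.0696] [-1.0097  0.2645  2.0026  0.756   0.7209 -0.0115] 0.5313280924610398
F n,x 8.42569070451884 -1.6415892427691579
[0.8499 0.0261 0.5263] yaw -178.24070730143632
```

>>> send_rows --series '[[[0,0,0],[-1,0,-0.4],1],[[0,0,0],[-1.9,0,-0.9],1],[[0,0,0],[-1.9,0,-0.9],1]]'

```text
time_s: 22.82
eef_pos: [0.5092, -0.3178, 0.0696]
eef_rot: [-0.003, 0.961, 0.014, 0.275]
wrist_force: [7.8, 3.6, 3.6]
opening: 0.523
grasp_force: 61.5
```

```bash
python3 st.py
```

```text
22.825 [7.7661 3.6051 3.6468] [ 0.4603 -0.9701  0.1562] [ 0.5092 -0.3178  0.0696] [-1.0115  0.2644  2.0041  0.7615  0.7207 -0.0175] 0.5231936803888007
F n,x -1.0652210620277014 8.58577145667952
[0.8483 0.0257 0.5288] yaw -178.26224285422103
```

The heel is firmly on the ledge. Release, retreat, and check.

>>> send_rows --series '[[[0,0,0],[0.5,0,0.3],1],[[0,0,0],[0.5,0,0.3],0],[[0,0,0],[0.5,0,0.3],-0.4],[[0,0,0],[0.5,0,0.3],-0.5],[[0,0,0],[0.5,0,0.3],-0.5],[[0,0,0],[-5,0,9],-0.5],[[0,0,0],[-21,0,35],-0.5],[[0,0,0],[-48,0,78],-0.5],[[0,0,0],[-80,0,130],-0.5],[[0,0,0],[-110,0,180],-0.5]]'

```text
time_s: 24.08
eef_pos: [0.3962, -0.3172, 0.2498]
eef_rot: [-0.003, 0.962, 0.014, 0.273]
wrist_force: [0.9, -1.1, 0.9]
opening: 0.751
grasp_force: 0.0
```

>>> send_rows --series '[[[0,0,0],[0,40,20],-0.5],[[0,0,0],[0,90,40],-0.5],[[0,0,0],[0,140,40],-0.5],[[0,0,0],[0,190,40],-0.5],[[0,0,0],[0,230,40],-0.5],[[0,0,0],[0,230,40],-0.5]]'

```text
time_s: 24.82
eef_pos: [0.3974, -0.0852, 0.2883]
eef_rot: [-0.003, 0.962, 0.016, 0.274]
wrist_force: [0.9, -0.1, 1.0]
opening: 0.752
grasp_force: 0.0
```

```bash
python3 st.py; python3 - <<'E'
from h import *
np.set_printoptions(precision=4,suppress=True)
b=cam('side');a=cam('top')
A=cv2.resize(cv2.cvtColor(a['pixels'],4)[190:300,400:510],(450,450),interpolation=2);B=cv2.resize(cv2.cvtColor(b['pixels'],4)[180:400,240:460],(350,450))
cv2.imwrite('pics/d7.png',np.clip(np.hstack([A*1.5,B]),0,255).astype('uint8'))
for n in('top','side'):
  for t in('plane_center','plane_toe','bay','old_plane_center','tape'): print(n,t,[(np.round(d['xyz'],4).tolist(),round(d['conf'],2)) for d in spotter.landmark_of(t,n)][:3])
E
```

```text
24.825 [ 0.8982 -0.0863  1.0054] [-0.0633  0.1748  0.0253] [ 0.3974 -0.0852  0.2883] [-0.8721 -0.7541  2.3016  0.4488  1.2579  0.5977] 0.752230809193263
F n,x 0.37774856426663606 1.2925714734407563
[0.8493 0.03   0.5271] yaw -177.97460751846126
top plane_center [([0.4942, -0.3171, 0.0867], 0.98), ([0.6479, 0.4849, 0.0227], 0.97)]
top plane_toe [([0.6282, 0.5657, 0.0059], 0.93), ([0.5709, -0.3186, 0.1065], 0.68)]
top bay [([0.5293, -0.3155, 0.0789], 0.63)]
top old_plane_center [([0.4926, -0.2075, 0.0846], 0.62)]
top tape [([0.5949, 0.0047, 0.0021], 0.81)]
side plane_center [([0.4953, -0.3189, 0.0843], 0.86), ([0.647, 0.4882, 0.0241], 0.37)]
side plane_toe [([0.528, -0.316, 0.0817], 0.75), ([0.5733, -0.3136, 0.1127], 0.61), ([0.6362, 0.5608, 0.0019], 0.6)]
side bay [([0.5268, -0.3168, 0.0819], 0.59)]
side old_plane_center [([0.4934, -0.2031, 0.0864], 0.66)]
side tape [([0.5931, 0.005, -0.0043], 0.7)]
```

View pics/d7.png

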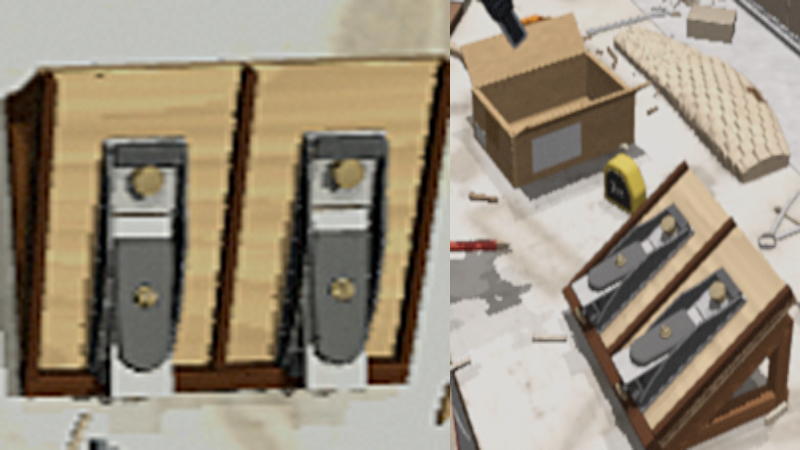

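The new plane lies in its bay, at about (343,260) left, seated and straight exactly like its neighbour. The flaps are open, the tape is undisturbed and the gripper is clear.

```bash
python3 -c "
from bench import ctrl; print(ctrl.hand_in())"
```

```text
the job is handed in; nothing more can be done
None
```

The job is handed in: both flaps lean well outward, and the plane lies in the right-hand bay, heel on the ledge and straight; the old plane and tape look undisturbed in the last pictures, at about 25 s of the 53 s.

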